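Set up the pill station by the front door

ROBOT

A 6-joint arm with a two-finger parallel gripper is mounted at the origin on the work surface. World frame = base frame: x ahead of the robot, y to its left, z up, the work surface at z = 0. Lengths are in m, angles in rad, forces in N, time in s.
With the tool pointing down it reaches from about 0.325 to 0.85 m from the base axis. Payload 15.5 kg.
Tool frame: the origin (TCP) lies between the finger pads; the fingertips stand 11 mm ahead of it and the grasp point (between the pads) lies 8 mm behind it (arm.finger_overhang is the distance from the TCP to the fingertips, in m); x points along the fingers, y is the direction in which the jaws open and shut, and the axes are right-handed (so a half turn about x gives the same grasp; the last joint's range is limited). The gripper opens to 91 mm and grips with 3 to 60 N. Pads are 32 mm wide; open, the fingers measure 118 mm over their backs; the gripper's body (76 mm by 178 mm) begins 60 mm behind the grasp point.
Start: joints at [-1.421, 0.494, 1.345, -0, 1.302, -0.096], TCP at [0.152, -0.606, 0.225] pointing down, gripper open.
Joint ranges: [-2.91, 2.91], [-0.82, 2.16], [0.22, 2.67], [-1.22, 4.37], [0.12, 2.79], [-3.08, 3.08]. Speed limits (rad/s): [1.89, 1.89, 2.57, 3.01, 3.01, 3.01].

INTERFACE

Orientations are given as a 3x3 rotation matrix whose columns are the frame's x, y, z axes.
In Python, from rig import arm, cams, close_job gives the robot as it stands.
- The arm moves only by the tool drive_tool, never from a script. Its argument "targets" is a list of rows, each a list of 3 entries, a list of its own where there are three numbers: the shift along the world's x, y, z in cm, then the turn, a rotation vector about the world's x, y, z in degrees, then the finger opening in cm, from 0 to 9.12. A call has 1 to 8 rows; each row is the pose to reach, as a shift and turn from the pose measured when the call began; what a row does not reach only later rows make up. A row lasts 1/10 s, in which the tool goes at most 50 mm and 8.59 degrees, less where a joint would pass 70% of its speed; a pose out of reach is approached as far as the arm can. A call with a gripper value outside its range is refused whole. The fingers move at their own pace and stop on an object; "newtons" is the grip in N (left out, the last holds). Time passes only in rows, so rows that repeat a pose let the fingers close. It gives the time, the measured TCP pose, the force and the opening at its end, in the units of the state.
- arm.get_state(): the state, without advancing time (a new reading comes with each control period).
- cams.get_image(name): name is "scene" or "top" or "wrist"; returns a dict with "frame" (384x512x3 uint8, blue, green, red), "fx", "fy", "cx", "cy" (pixels), "R" (3x3) and "t" (3): a world point X has camera coordinates R X + t. Camera axes: x right, y down, z forward; pixel columns grow to the right and rows downward; lengths in m; the calibration is good to about 2 mm. A picture is of the moment at which its call begins. There is no depth.
- close_job(): hands the job in, once; it reports no verdict.
The state is a dict: "time_s": time; "joint_positions": joint angles; "qd": joint speeds; "joint_efforts": joint torques, N m; "eef_pos": TCP position; "eef_rot": TCP orientation; "force": force on the tool from outside, world axes, zero at the start; "wrist_torque": the same for the moment, N m; "gripper_width": finger opening in m.
Only numpy, scipy, OpenCV 4.12 (cv2) and the standard library are available. Lean on these libraries where they do the work, as an engineer would, in place of code of your own. Each camera call takes 0.05 s, during which the arm holds its last target.

TASK

Set up the pill station for tomorrow: stack the larger loose white pill case squarely on the case fixed to the station, then the smaller one squarely on top of that, long sides in line. Then reset its reminder: set the blue bottle foot first into the station's sprung ring and, keeping it upright, press it down as far as the spring lets it go. Finish while still holding the bottle pressed down; leave the kettlebell, bowl and grip ring alone.

Things in the scene. Friction and masses are not known exactly. Their poses are not given: they have to be found in the camera images.
- large_center (a point): Centre (half-way up) of the larger loose white pill case, a closed plain box 70 x 50 x 28 mm (x, y, z), about 70 g, lying flat on the shelf. Its x axis runs along the 70 mm side, z up.
- small_center (a point): Centre (half-way up) of the smaller loose white pill case, a closed plain box 54 x 40 x 28 mm (x, y, z), about 50 g, lying flat on the shelf. Its x axis runs along the 54 mm side, z up.
- bottle_center (a point): Centre of the blue drinking bottle, half-way up its 172 mm (86 mm above its underside); z is its axis, pointing up. It stands upright, about 0.35 kg, round all over. From its underside: narrow foot 48 mm across up to 45 mm, 45-degree shoulder widening to 66 mm across at 54 mm, body 66 mm across up to 116 mm, narrowing to a 37 mm neck at 131 mm, then a grey flip-top lid 40 mm across from 134 to 172 mm, which can be gripped.
- bottle: The same blue bottle; this origin is the centre of its underside.
- column_top (a point): Centre of the top face of the white case fixed on the pill station (80 x 60 x 30 mm, its top 38 mm above the shelf): the bottom of the column. Its x axis runs along the 80 mm side, z up. The station is a grey plate 130 x 270 x 8 mm, fixed to the shelf, that carries this case and, 150 mm away along this point's +y axis, the sprung ring.
- ring_top (a point): Centre of the top rim of the station's sprung steel ring, 80 mm above the shelf when not pressed; it moves down with the ring. The ring lies level, is 76 mm across outside, has a through hole 54 mm across, is 10 mm thick and stands on three thin sprung posts. The bottle's foot passes down through the hole and the bottle's shoulder then rests on the rim, its underside 48 mm below the rim.
- cradle (a joint): How far the sprung ring is pressed down: 0 m at rest (up), 0.016 m at the bottom stop. It takes about 6 N to start it and 14 N to reach the stop, more than the bottle's own weight; it springs back up when let go.
- large_case: The same larger loose case; this origin is the centre of its underside.
- small_case: The same smaller loose case; this origin is the centre of its underside.
- kettlebell: Bystander: small chrome kettlebell, 90 mm across, 114 mm tall; origin at the centre of its underside.
- bowl: Bystander: stainless steel key bowl, 130 mm across, 45 mm tall; origin at the centre of its underside.
- grip_ring: Bystander: grey silicone grip ring lying flat, 80 mm across, 16 mm thick; origin at the centre of its underside.
Mind the look-alikes: they are no part of the job. Leave any yellow look-alike of the large_case alone.

How it is judged:
On the way, in this order (a step that is already met when the one before it is completed fails the run):
1. the larger case lies squarely on the fixed case, let go (horizontal distance between large_center and column_top below 0.01 m and angle between the x axis of large_center and the x axis of column_top, either way round below 0.16 rad and z of large_center in the frame of column_top between 0.01 and 0.018 m and angle between large_center's own z axis and vertical below 0.08 rad and contact force between the fingers and large_case below 0.1 N and linear speed of large_case below 0.02 m/s), for 0.2 s.
2. the smaller case lies squarely on the larger one, let go (horizontal distance between large_center and column_top below 0.01 m and angle between the x axis of large_center and the x axis of column_top, either way round below 0.16 rad and z of large_center in the frame of column_top between 0.01 and 0.018 m and angle between each of large_center, small_center's own z axis and vertical below 0.08 rad and horizontal distance between small_center and large_center below 0.01 m and angle between the x axis of small_center and the x axis of large_center, either way round below 0.16 rad and z of small_center in the frame of column_top between 0.037 and 0.047 m and contact force between the fingers and small_case below 0.1 N and linear speed of small_case below 0.02 m/s), for 0.2 s.
3. the bottle sits upright in the ring and presses it down (horizontal distance between bottle_center and ring_top below 0.01 m and angle between bottle_center's own z axis and vertical below 0.12 rad and z of bottle_center in the frame of ring_top between 0.03 and 0.044 m and value of joint cradle above 0.012 m and contact force between any of the fingers, the arm and bottle above 3 N), for 0.2 s.
At the end, for the whole second after the job is handed in: Larger case flat on the fixed one, smaller flat on it, each centred within 10 mm, long sides within 9 degrees, untouched; bottle shoulder on the ring, within 10 mm of centre and 7 degrees of upright, ring held at least 12 of 16 mm down by the robot (all of step 2 and all of step 3 and contact force between the fingers and large_case below 0.1 N and linear speed of each of large_case, bottle below 0.02 m/s); the arm keeps its last pose, push and grip.
It fails at once if the bottle is tipped over (more than 35 degrees) (angle between bottle_center's own z axis and vertical above 0.6 rad).
It fails at once if the kettlebell is disturbed (moved more than 30 mm) (distance of kettlebell from where it was at the start of the episode above 0.03 m).
It fails at once if the bowl is disturbed (moved more than 30 mm) (distance of bowl from where it was at the start of the episode above 0.03 m).
It fails at once if the grip ring is disturbed (moved more than 30 mm) (distance of grip_ring from where it was at the start of the episode above 0.03 m).
It also fails if it takes over 72 s, if anything falls off the work surface, if the arm or the gripper's body presses on something with over 40 N, if the wrist force passes 120 N, or if a joint passes its speed limit or range.

## Working session

There is one attempt and no reset: what is moved stays moved. The work goes in short steps, Python scripts to look and compute and a tool call to move; the robot and the scene stay as the last step left them, time stands still between calls to the robot, and variables do not carry over. Pictures are saved under pics/ and viewed, and the job is handed in when it is done.

Besides the shell and the picture viewer there is one more tool, called after "Call:" in YAML: its name, and indented under it one key for each argument. drive_tool: Moves the arm, as the interface text tells. Its arguments: {"type":"object","properties":{"targets":{"type":"array","items":{"type":"array"}},"newtons":{"type":"number"}},"required":["targets"]}

```bash
ls; mkdir -p pics; python3 - <<'E'
from rig import arm,cams
import cv2,numpy as np,pickle
s=arm.get_state(); print(s)
for n in ["scene","top","wrist"]:
    d=cams.get_image(n); cv2.imwrite(f"pics/{n}0.png",d["frame"]); print(n,d["fx"],d["cx"],d["cy"],d["R"],d["t"])
    pickle.dump(d,open(f"pics/{n}0.pkl","wb"))
E
```

```text
pics
{'time_s': 0.0, 'joint_positions': array([-1.42049736e+00,  4.94181883e-01,  1.34616628e+00,  9.60554558e-06,
        1.30250250e+00, -9.54952815e-02]), 'qd': array([ 0.00083005,  0.00174582,  0.00044307, -0.00027702, -0.00061539,
        0.0013954 ]), 'joint_efforts': array([ 7.71401010e-04, -8.78820276e+01, -3.81861842e+01,  7.07316189e-02,
        5.32036484e-02, -1.17126660e-04]), 'eef_pos': array([ 0.15202998, -0.60582794,  0.22432716]), 'eef_rot': array([[-1.79209262e-04,  2.43324189e-01, -9.69945002e-01],
       [ 1.24521589e-03, -9.69944211e-01, -2.43324220e-01],
       [-9.99999209e-01, -1.25139688e-03, -1.29168159e-04]]), 'force': array([0.03624406, 0.87116073, 0.52554561]), 'wrist_torque': array([-0.05404758,  0.01145346,  0.01710749]), 'gripper_width': 0.09115641853709028}
scene 358.6586763533626 249.27945066577658 188.26226782728307 [[ 0.32219243  0.94659317 -0.01238585]
 [ 0.65235663 -0.23148613 -0.72169592]
 [-0.68601958  0.22444498 -0.69209941]] [-0.19554632 -0.32458371  1.24921018]
top 465.62617585129175 262.8166707686914 185.77417413904217 [[-0.01107645 -0.99993802 -0.00112977]
 [-0.97707901  0.01106343 -0.2125893 ]
 [ 0.21258863 -0.00125086 -0.97714099]] [-0.01571166  0.62540479  1.09216   ]
wrist 285.82516997278975 259.2174493984082 192.35125165839324 [[ 0.24234571 -0.97018812 -0.00188925]
 [-0.93920332 -0.23509327  0.25025644]
 [-0.24323998 -0.05887419 -0.96817774]] [-0.62288461 -0.02904191  0.39120208]
```

View pics/scene0.png

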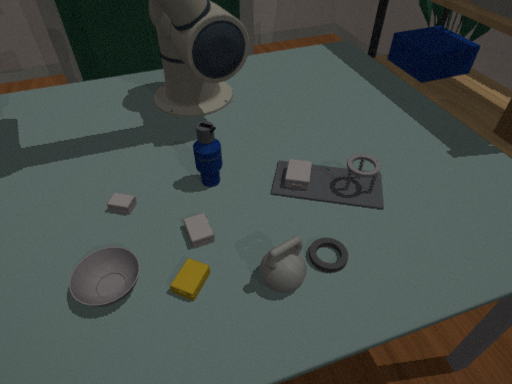

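View pics/top0.png

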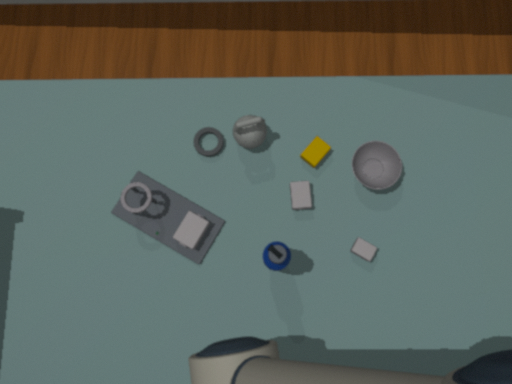

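View pics/wrist0.png

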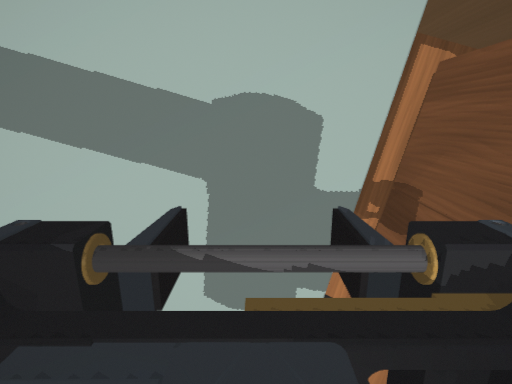

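```bash
python3 - <<'E'
import cv2,pickle,numpy as np
d=pickle.load(open("pics/top0.pkl","rb"));f=d["frame"]
def c(x0,y0,w,h,s): return cv2.resize(f[y0:y0+h,x0:x0+w],None,fx=s,fy=s,interpolation=cv2.INTER_NEAREST)
a=c(100,165,130,100,6);cv2.imwrite("pics/c1.png",a)
a=np.hstack([c(255,170,65,100,6),c(335,215,60,100,6)]);cv2.imwrite("pics/c2.png",a)
for p in [(301,195),(364,250),(192,230),(192,246),(301,206),(300,230),(364,258),(136,185)]: print(p,f[p[1],p[0]])
E
```

```text
(301, 195) [134 134 139]
(364, 250) [136 135 139]
(192, 230) [137 136 139]
(192, 246) [133 131 135]
(301, 206) [131 130 132]
(300, 230) [121 123 102]
(364, 258) [97 97 96]
(136, 185) [117 114 115]
```

View pics/c1.png

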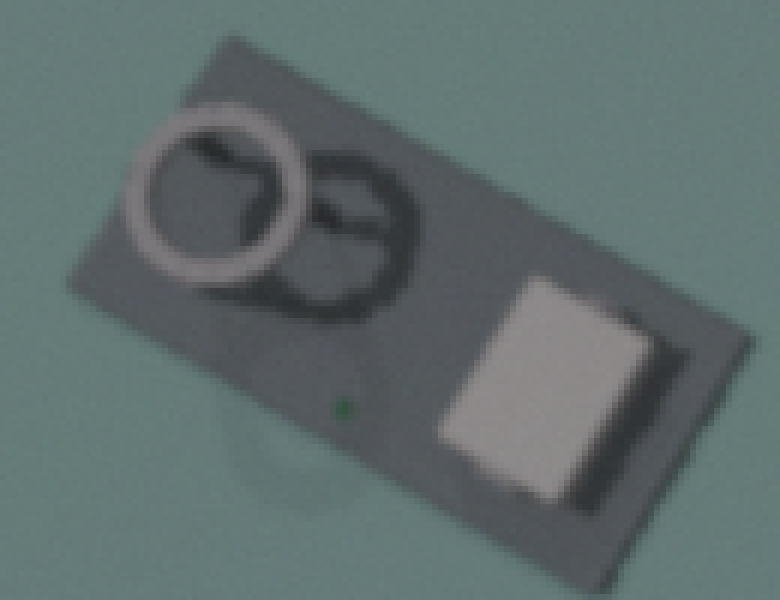

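View pics/c2.png

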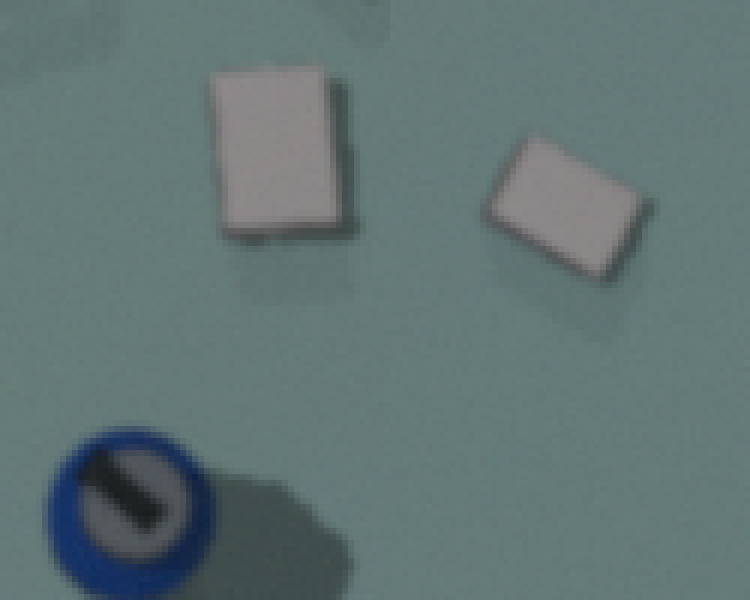

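```bash
cat > h.py <<'E'
import cv2,numpy as np,pickle
from scipy.optimize import minimize
def proj(d,P):
    c=P@np.array(d["R"]).T+np.array(d["t"]).ravel()
    return np.c_[d["fx"]*c[:,0]/c[:,2]+d["cx"],d["fy"]*c[:,1]/c[:,2]+d["cy"]]
def cast(d,uv,z):
    uv=np.atleast_2d(uv).astype(float)
    r=np.c_[(uv[:,0]-d["cx"])/d["fx"],(uv[:,1]-d["cy"])/d["fy"],np.ones(len(uv))]@np.array(d["R"])
    o=-np.array(d["R"]).T@np.array(d["t"]).ravel()
    return (o+r*((z-o[2])/r[:,2])[:,None])
def comp(m,seed):
    n,l=cv2.connectedComponents(m.astype(np.uint8),connectivity=4)
    return l==l[seed[1],seed[0]]
def top(d,seed,z,thr=118):
    f=cv2.GaussianBlur(d["frame"],(3,3),0).astype(int)
    m=comp((f[...,2]>thr)&(f[...,2]-f[...,1]>-6),seed)
    v,u=np.nonzero(m)
    P=cast(d,np.c_[u,v],z)[:,:2]
    (cx,cy),(w,h),a=cv2.minAreaRect(np.float32(P*1000))
    if w<h: a+=90;w,h=h,w
    a=(a+90)%180-90
    return P.mean(0),np.array([cx,cy])/1000,(w,h),a,len(u)
def silh(d,mask,P3):
    h=cv2.convexHull(np.float32(proj(d,P3)))
    S=4
    im=np.zeros((384*S,512*S),np.uint8);cv2.fillConvexPoly(im,np.int32(np.round((h+.5)*S)),255)
    return cv2.resize(im,(512,384),interpolation=cv2.INTER_AREA)/255.
def circ(x,y,z,r):
    t=np.linspace(0,2*np.pi,40);return np.c_[x+r*np.cos(t),y+r*np.sin(t),z+0*t]
E
python3 - <<'E'
from h import *
d=pickle.load(open("pics/top0.pkl","rb"));s=pickle.load(open("pics/scene0.pkl","rb"))
for n,p,z,dim in [("large",(301,192),.028,(70,50)),("small",(364,250),.028,(54,40)),("fix",(192,230),.038,(80,60))]:
    for thr in (112,118,124): print(n,dim,thr,*top(d,p,z,thr))
f=cv2.GaussianBlur(d["frame"],(3,3),0).astype(int)
m=comp((f[...,2]>92)&(f[...,2]-f[...,1]>-2),(136,184));v,u=np.nonzero(m);P=cast(d,np.c_[u,v],.080)
(c,r)=cv2.minEnclosingCircle(np.float32(P[:,:2]*1000));print("ring",c,r,P.mean(0),len(u))
# bottle
def mk(d,seed):
    f=d["frame"].astype(int); return comp((f[...,0]>f[...,1]+20)&(f[...,0]>f[...,2]+25),seed)
for d_,seed,nm in ((d,(268,262),"top"),(s,(205,155),"scene")):
    mb=mk(d_,seed);v,u=np.nonzero(mb);print(nm,len(u),u.min(),u.max(),v.min(),v.max())
    hull=cv2.convexHull(np.int32(np.c_[u,v]));M=np.zeros((384,512),np.uint8);cv2.fillConvexPoly(M,hull,1)
    x0=cast(d_,[[u.mean(),v.mean()]],.1 if nm=="top" else .065)[0,:2]
    def cost(q):
        if nm=="top": Ps=np.vstack([circ(*q,z,.033) for z in(.054,.116)]+[circ(*q,.001,.024)])
        else: Ps=np.vstack([circ(*q,.001,.024),circ(*q,.054,.033),circ(*q,.116,.033),circ(*q,.131,.0185)])
        return np.abs(silh(d_,M,Ps)-M).sum()
    r=minimize(cost,x0,method="Nelder-Mead",options=dict(initial_simplex=[x0,x0+[.01,0],x0+[0,.01]]));print(nm,"bottle",r.x,r.fun,M.sum())
# scene checks
for n,p,z in [("fix",(300,168),.038),("large",(198,226),.028),("small",(121,200),.028)]: print(n,"scene",*top(s,p,z,120),s["frame"][p[1],p[0]])
E
```

```text
large (70, 50) 112 [ 0.6107864  -0.11837736] [ 0.61106409 -0.11840131] (67.23601531982422, 47.973602294921875) 4.241219520568848 482
large (70, 50) 118 [ 0.61141047 -0.11880823] [ 0.61148608 -0.11825941] (66.39232635498047, 46.78945541381836) 4.175597667694092 456
large (70, 50) 124 [ 0.61166289 -0.11845258] [ 0.61177582 -0.11861388] (64.33073425292969, 44.148494720458984) 3.855341672897339 423
small (54, 40) 112 [ 0.4702385  -0.27361772] [ 0.47008472 -0.27370471] (52.08186340332031, 37.439491271972656) 58.46348190307617 309
small (54, 40) 118 [ 0.47029378 -0.27404698] [ 0.47030298 -0.27396735] (49.909915924072266, 36.792762756347656) 58.46348190307617 296
small (54, 40) 124 [ 0.47023561 -0.27383626] [ 0.47029471 -0.27382852] (48.047584533691406, 34.69770431518555) 59.00209045410156 267
fix (80, 60) 112 [0.5221191  0.16100481] [0.52211792 0.16118788] (80.09999084472656, 57.34415817260742) -30.36257553100586 717
fix (80, 60) 118 [0.52216224 0.16081768] [0.5220083  0.16101575] (77.61717987060547, 56.06861114501953) -30.358623504638672 681
fix (80, 60) 124 [0.52202636 0.16085944] [0.521995   0.16103864] (75.82022094726562, 54.359107971191406) -30.350753784179688 650
ring (597.4708862304688, 288.5046691894531) 38.806640625 [0.59694226 0.28826093 0.08      ] 351
top 343 263 290 242 269
top bottle [ 0.45068718 -0.05143087] 40.51764705882353 640
scene 414 193 220 139 159
scene bottle [ 0.39657323 -0.04264674] 684.1921568627452 491
fix scene [0.42115665 0.07730167] [0.06380618 0.13768909] (2683.953125, 1868.0638427734375) 68.74665832519531 195839 [110 113 117]
large scene [0.40911108 0.08150089] [0.04570291 0.14291223] (2729.451171875, 1899.73095703125) 68.74665832519531 195839 [109 112 117]
small scene [0.40911108 0.08150089] [0.04570291 0.14291223] (2729.451171875, 1899.73095703125) 68.74665832519531 195839 [112 113 117]
```

Call:
drive_tool:
  targets:
    - [[45.9,48.7,-3],[0,0,-9.9],9.1]
    - [[45.9,48.7,-3],[0,0,-9.9],9.1]
    - [[45.9,48.7,-3],[0,0,-9.9],9.1]
    - [[45.9,48.7,-3],[0,0,-9.9],9.1]
    - [[45.9,48.7,-3],[0,0,-9.9],9.1]
    - [[45.9,48.7,-3],[0,0,-9.9],9.1]
    - [[45.9,48.7,-3],[0,0,-9.9],9.1]
    - [[45.9,48.7,-3],[0,0,-9.9],9.1]

```text
time_s: 0.95
eef_pos: [0.4263, -0.3145, 0.2067]
eef_rot: [[-0.0, 0.073, -0.997], [0.001, -0.997, -0.073], [-1.0, -0.001, -0.0]]
force: [0.3, -1.8, -0.1]
gripper_width: 0.0909
```

Call:
drive_tool:
  targets:
    - [[18.5,19.6,-1],[0,0,0],9.1]
    - [[18.5,19.6,-1],[0,0,0],9.1]
    - [[18.5,19.6,-1],[0,0,0],9.1]
    - [[18.5,19.6,-1],[0,0,0],9.1]
    - [[18.5,19.6,-1],[0,0,0],9.1]
    - [[18.5,19.6,-1],[0,0,0],9.1]
    - [[18.5,19.6,-6],[0,0,0],9.1]
    - [[18.5,19.6,-8],[0,0,0],9.1]

```text
time_s: 1.75
eef_pos: [0.6103, -0.1171, 0.1234]
eef_rot: [[-0.003, 0.074, -0.997], [0.002, -0.997, -0.074], [-1.0, -0.002, 0.003]]
force: [-0.4, -0.0, -0.3]
gripper_width: 0.0907
```

```bash
cat > snap.py <<'E'
import sys
from rig import arm,cams
from h import *
tag=sys.argv[1]
for n in sys.argv[2:]:
    d=cams.get_image(n);cv2.imwrite(f"pics/{n}{tag}.png",d["frame"]);pickle.dump(d,open(f"pics/{n}{tag}.pkl","wb"))
s=arm.get_state();print(s["time_s"],s["eef_pos"].round(4),s["eef_rot"].round(3).tolist(),s["force"].round(1),s["gripper_width"].round(4),s["joint_positions"].round(2))
E
python3 snap.py 1 wrist top
```

```text
Traceback (most recent call last):
  File "snap.py", line 7, in <module>
    s=arm.get_state();print(s["time_s"],s["eef_pos"].round(4),s["eef_rot"].round(3).tolist(),s["force"].round(1),s["gripper_width"].round(4),s["joint_positions"].round(2))
                                                                                                                 ^^^^^^^^^^^^^^^^^^^^^^^^
AttributeError: 'float' object has no attribute 'round'
```

View pics/wrist1.png

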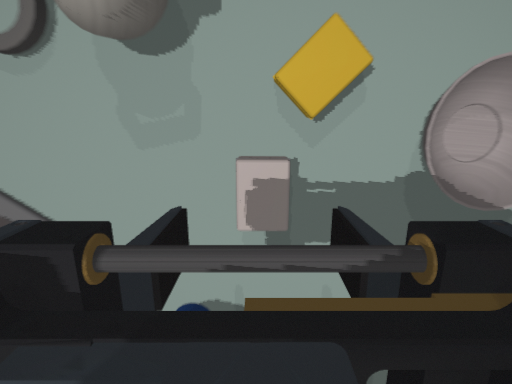

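View pics/top1.png

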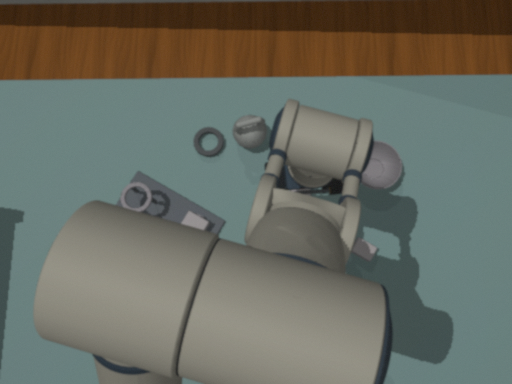

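```bash
sed -i 's/s\["gripper_width"\].round(4)/round(s["gripper_width"],4)/' snap.py; python3 - <<'E'
from h import *
d=pickle.load(open("pics/wrist1.pkl","rb"))
P=cast(d,[[237,157],[290,157],[290,230],[237,230]],.028)[:,:2];print(P.round(4),P.mean(0),np.linalg.norm(P[1]-P[0]),np.linalg.norm(P[2]-P[1]))
e=P[0]-P[3];print(np.degrees(np.arctan2(e[1],e[0])));e=P[1]-P[2];print(np.degrees(np.arctan2(e[1],e[0])))
E
```

```text
[[ 0.6438 -0.0933]
 [ 0.6473 -0.1406]
 [ 0.5776 -0.1477]
 [ 0.5739 -0.0971]] [ 0.61063713 -0.11966348] 0.047462950036825706 0.07000346301876291
3.0802249016130516
5.771941285740112
```

Call:
drive_tool:
  targets:
    - [[0.1,-0.2,-5],[0,0,0],9.1]
    - [[0.1,-0.2,-9],[0,0,0],9.1]
    - [[0.1,-0.2,-10.7],[0,0,0],9.1]
    - [[0.1,-0.2,-10.7],[0,0,0],9.1]
    - [[0.1,-0.2,-10.7],[0,0,0],4]
    - [[0.1,-0.2,-10.7],[0,0,0],4]
    - [[0.1,-0.2,-10.7],[0,0,0],4]
    - [[0.1,-0.2,-10.7],[0,0,0],4]
  newtons: 20

```text
time_s: 2.65
eef_pos: [0.611, -0.1199, 0.0178]
eef_rot: [[-0.004, 0.073, -0.997], [0.002, -0.997, -0.073], [-1.0, -0.002, 0.004]]
force: [-0.5, 0.4, -0.1]
gripper_width: 0.0618
```

Call:
drive_tool:
  targets:
    - [[0,0,0],[0,0,0],4]
    - [[0,0,0],[0,0,0],4]
    - [[0,0,0],[0,0,0],4]
    - [[0,0,0],[0,0,0],4]
    - [[0,0,3],[0,0,0],4]
    - [[0,0,8],[0,0,0],4]
    - [[0,0,13],[0,0,0],4]
    - [[0,0,13],[0,0,0],4]

```text
time_s: 3.45
eef_pos: [0.6143, -0.1207, 0.1545]
eef_rot: [[0.006, 0.073, -0.997], [-0.001, -0.997, -0.073], [-1.0, 0.001, -0.006]]
force: [0.6, -0.7, -0.9]
gripper_width: 0.0498
```

```bash
python3 snap.py 2 wrist
```

```text
3.5 [ 0.6128 -0.1204  0.1513] [[0.002, 0.073, -0.997], [0.0, -0.997, -0.073], [-1.0, -0.0, -0.002]] [ 0.3 -0.4 -2.1] 0.0497 [-0.29  0.57  1.43  0.    1.14  1.21]
```

View pics/wrist2.png

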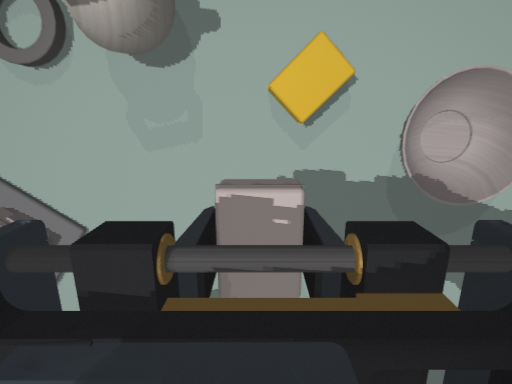

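```bash
python3 - <<'E'
from h import *
d=pickle.load(open("pics/wrist2.pkl","rb"))
R=np.array(d["R"]);print(-R.T@np.array(d["t"]).ravel())
for v in (180,187): print(cast(d,[[218,v],[303,v]],.1615).round(4))
print(cast(d,[[222,180],[300,180]],.1335).round(4))
for r in range(172,196): print(r,d["frame"][r,260],end=";")
E
```

```text
[ 0.68200737 -0.11461655  0.31531893]
[[ 0.6486 -0.0944  0.1615]
 [ 0.652  -0.141   0.1615]]
[[ 0.6447 -0.0946  0.1615]
 [ 0.648  -0.1414  0.1615]]
[[ 0.6427 -0.0933  0.1335]
 [ 0.6464 -0.1438  0.1335]]
172 [153 161 143];173 [154 161 144];174 [153 160 143];175 [153 160 143];176 [153 160 143];177 [153 160 143];178 [148 155 140];179 [108 110 112];180 [ 95  98 104];181 [ 96  98 104];182 [ 96  97 103];183 [91 92 98];184 [82 82 86];185 [107 108 111];186 [100 102 109];187 [103 105 112];188 [122 124 132];189 [139 142 152];190 [154 157 168];191 [158 162 173];192 [164 167 179];193 [169 173 185];194 [174 178 190];195 [173 178 190];
```

Call:
drive_tool:
  targets:
    - [[-9.1,28.1,0],[0,0,-34.6],4]
    - [[-9.1,28.1,0],[0,0,-34.6],4]
    - [[-9.1,28.1,0],[0,0,-34.6],4]
    - [[-9.1,28.1,0],[0,0,-34.6],4]
    - [[-9.1,28.1,0],[0,0,-34.6],4]
    - [[-9.1,28.1,0],[0,0,-34.6],4]
    - [[-9.1,28.1,0],[0,0,-34.6],4]
    - [[-9.1,28.1,0],[0,0,-34.6],4]

```text
time_s: 4.3
eef_pos: [0.5205, 0.162, 0.1504]
eef_rot: [[-0.0, -0.503, -0.864], [-0.001, -0.864, 0.503], [-1.0, 0.001, -0.001]]
force: [0.4, -1.2, -0.7]
gripper_width: 0.0497
```

```bash
python3 snap.py 3 wrist top
```

```text
4.4 [0.5217 0.16   0.1506] [[0.001, -0.506, -0.863], [-0.001, -0.863, 0.506], [-1.0, 0.001, -0.001]] [ 1.2 -1.2 -0.6] 0.0498 [ 0.19  0.47  1.63 -0.    1.04  2.29]
```

View pics/wrist3.png

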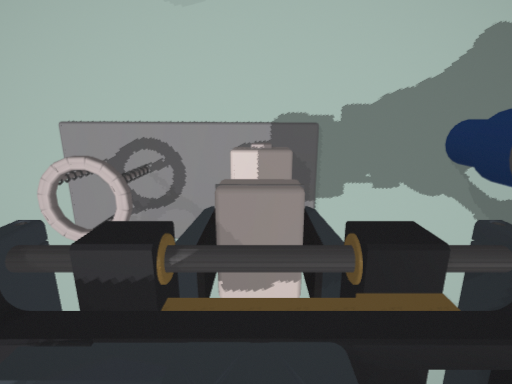

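View pics/top3.png

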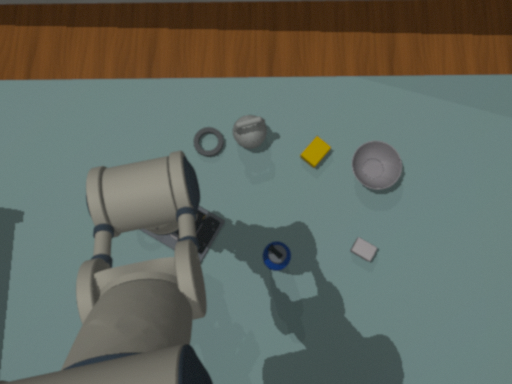

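```bash
python3 - <<'E'
from h import *
d=pickle.load(open("pics/wrist3.pkl","rb"))
P=cast(d,[[232,149],[291,149]],.038)[:,:2];print(P,np.linalg.norm(P[1]-P[0]))
a=np.radians(-30.4);ex=np.array([np.cos(a),np.sin(a)]);ey=np.array([-ex[1],ex[0]])
print("case c",P.mean(0)-.04*ex, np.degrees(np.arctan2(*(P[0]-P[1])[::-1]))-90)
f=cv2.GaussianBlur(d["frame"],(3,3),0).astype(int)
for thr in (130,145):
    m=(f[...,2]>thr)&(f[...,2]-f[...,1]>-2)&(np.arange(512)[None]<140)&(np.arange(384)[:,None]<226)
    m=comp(m,(47,190));v,u=np.nonzero(m);Q=cast(d,np.c_[u,v],.08)[:,:2]
    print(len(u),cv2.minEnclosingCircle(np.float32(Q*1000)))
cv2.imwrite("pics/c3.png",cv2.resize(d["frame"][100:300,200:330],None,fx=4,fy=3,interpolation=cv2.INTER_NEAREST))
E
```

```text
[[0.56862678 0.16400214]
 [0.54038741 0.11565878]] 0.055986980985342306
case c [0.52000655 0.16007181] -30.290981104646967
3776 ((596.88134765625, 289.4025573730469), 37.931419372558594)
1968 ((596.6953125, 289.9208984375), 37.50262451171875)
```

View pics/c3.png

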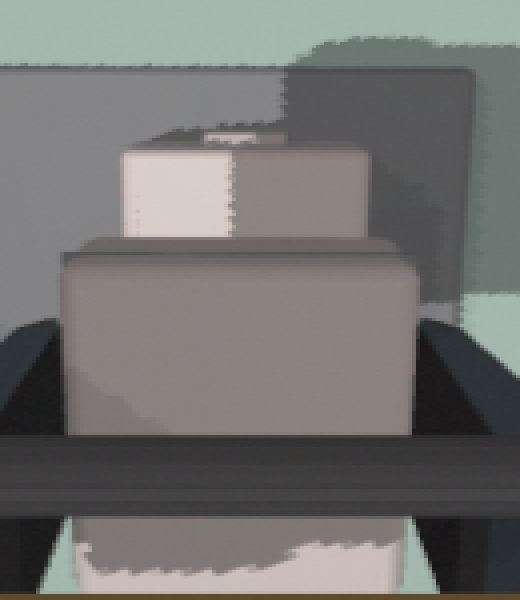

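Call:
drive_tool:
  targets:
    - [[0,0,-4],[0,0,0],4]
    - [[0,0,-7],[0,0,0],4]
    - [[0,0,-8.5],[0,0,0],4]
    - [[0,0,-9.1],[0,0,0],4]
    - [[0,0,-9.3],[0,0,0],4]
    - [[0,0,-9.4],[0,0,0],4]
    - [[0,0,-9.4],[0,0,0],4]

```text
time_s: 5.1
eef_pos: [0.5223, 0.1599, 0.0574]
eef_rot: [[0.002, -0.506, -0.863], [-0.001, -0.863, 0.506], [-1.0, -0.0, -0.002]]
force: [-0.3, 0.5, -1.6]
gripper_width: 0.0503
```

```bash
python3 snap.py 4 scene
```

```text
5.15 [0.5222 0.16   0.0574] [[0.002, -0.506, -0.863], [-0.001, -0.863, 0.506], [-1.0, -0.0, -0.002]] [ 0.7 -0.2  0.2] 0.0497 [ 0.19  0.61  1.71 -0.    0.82  2.29]
```

View pics/scene4.png

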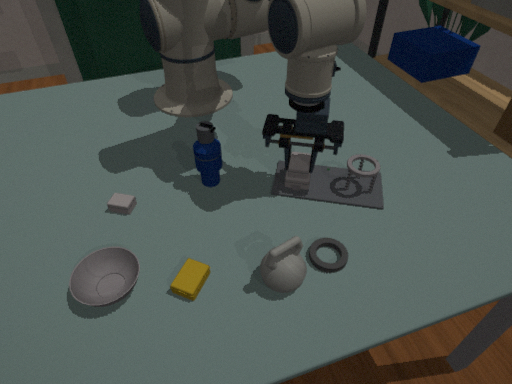

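Call:
drive_tool:
  targets:
    - [[-0.1,0,-0.1],[0,0,0],4]
    - [[-0.1,0,-0.15],[0,0,0],4]
    - [[-0.1,0,-0.15],[0,0,0],4]
    - [[-0.1,0,-0.15],[0,0,0],5.3]
    - [[-0.1,0,-0.15],[0,0,0],5.6]
    - [[-0.1,0,-0.15],[0,0,0],6]
    - [[-0.1,0,-0.15],[0,0,0],6.5]
    - [[-0.1,0,-0.15],[0,0,0],7]

```text
time_s: 5.95
eef_pos: [0.5212, 0.16, 0.0558]
eef_rot: [[0.002, -0.506, -0.863], [-0.001, -0.863, 0.506], [-1.0, -0.0, -0.002]]
force: [-0.0, -0.8, 0.9]
gripper_width: 0.0692
```

Call:
drive_tool:
  targets:
    - [[0,0,0],[0,0,0],7]
    - [[0,0,2],[0,0,0],7]
    - [[0,0,5],[0,0,0],7]
    - [[0,0,10],[0,0,0],9.1]
    - [[0,0,13],[0,0,0],9.1]
    - [[0,0,13],[0,0,0],9.1]
    - [[0,0,13],[0,0,0],9.1]

```text
time_s: 6.65
eef_pos: [0.5214, 0.16, 0.1863]
eef_rot: [[0.003, -0.506, -0.863], [-0.001, -0.863, 0.506], [-1.0, -0.001, -0.003]]
force: [-0.2, 0.3, -0.9]
gripper_width: 0.0909
```

```bash
python3 snap.py 5 wrist scene
```

```text
6.75 [0.5205 0.1599 0.1849] [[0.0, -0.506, -0.863], [-0.001, -0.863, 0.506], [-1.0, 0.001, -0.001]] [-0.4 -0.7 -0.1] 0.0908 [ 0.19  0.43  1.6  -0.    1.12  2.29]
```

View pics/wrist5.png

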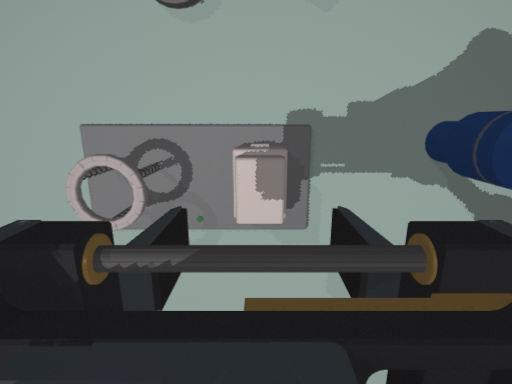

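View pics/scene5.png

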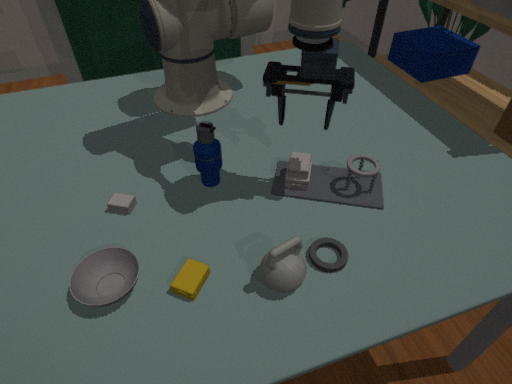

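```bash
python3 - <<'E'
from h import *
d=pickle.load(open("pics/wrist5.pkl","rb"))
cv2.imwrite("pics/c5.png",cv2.resize(d["frame"][135:235,220:300],None,fx=7,fy=6,interpolation=cv2.INTER_NEAREST))
E
```

```text
(no output)
```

View pics/c5.png

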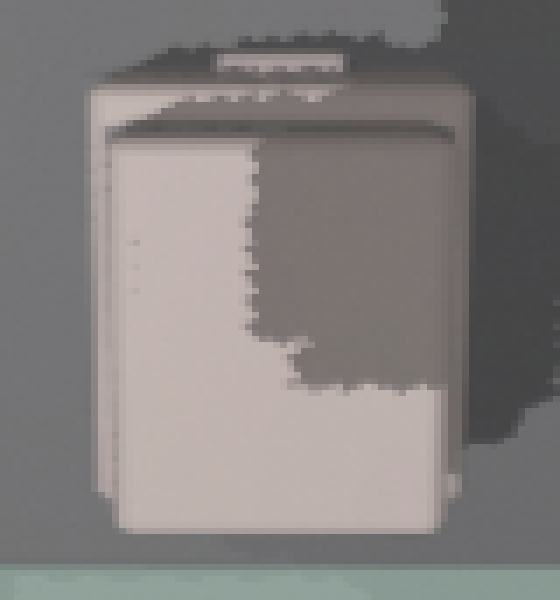

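```bash
python3 - <<'E'
from h import *
d=pickle.load(open("pics/wrist5.pkl","rb"))
for q,z in (([[235.4,157.8],[284.3,157.8],[283,223.8],[236.8,223.8]],.066),([[232.7,149],[287.7,149],[286.2,218],[233.6,218]],.038)):
    P=cast(d,q,z)[:,:2];print(P.mean(0).round(4),np.linalg.norm(P-np.roll(P,1,0),axis=1).round(4))
    for a,b in((0,3),(1,2)):
        e=P[a]-P[b];print(np.degrees(np.arctan2(e[1],e[0])).round(2),end=" ")
E
```

```text
[0.5185 0.1613] [0.069  0.0481 0.069  0.0482]
-30.41 -30.33 [0.5194 0.1605] [0.0783 0.0591 0.0783 0.0601]
-31.01 -30.29
```

Call:
drive_tool:
  targets:
    - [[0,0,5],[0,0,9],9.1]
    - [[0,-5,7],[0,0,18],9.1]
    - [[-1,-10,7],[0,0,27],9.1]
    - [[-2,-15,7],[0,0,36],9.1]
    - [[-2,-20,7],[0,0,45],9.1]
    - [[-3,-25,7],[0,0,54],9.1]
    - [[-3,-30,7],[0,0,63],9.1]
    - [[-4,-35,7],[0,0,72],9.1]

```text
time_s: 7.55
eef_pos: [0.488, -0.1359, 0.2537]
eef_rot: [[-0.0, 0.5, -0.866], [0.0, -0.866, -0.5], [-1.0, -0.001, 0.0]]
force: [1.9, 0.3, -0.7]
gripper_width: 0.0907
```

```bash
python3 snap.py 6 wrist; python3 -c "
from rig import arm
import numpy as np
s=arm.get_state();y=s['eef_rot'][:,1];print(np.degrees(np.arctan2(y[1],y[0])))"
```

```text
7.6 [ 0.4875 -0.1411  0.2537] [[-0.001, 0.512, -0.859], [-0.002, -0.859, -0.512], [-1.0, 0.001, 0.001]] [ 0.8 -5.8 -0.6] 0.0909 [-0.4   0.3   1.59 -0.    1.25  0.64]
-59.20604646269752
```

View pics/wrist6.png

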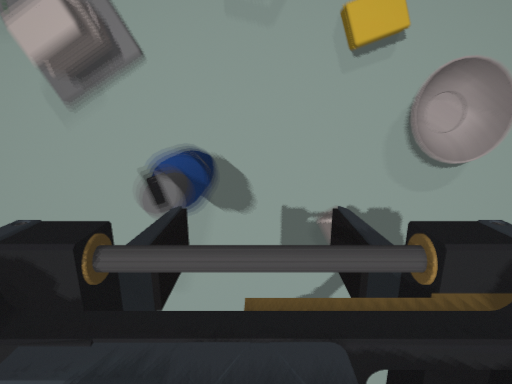

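Call:
drive_tool:
  targets:
    - [[-1.7,-13.3,0],[0,0,27.7],9.1]
    - [[-1.7,-13.3,0],[0,0,27.7],9.1]
    - [[-1.7,-13.3,-3],[0,0,27.7],9.1]
    - [[-1.7,-13.3,-8],[0,0,27.7],9.1]
    - [[-1.7,-13.3,-13],[0,0,27.7],9.1]
    - [[-1.7,-13.3,-13],[0,0,27.7],9.1]
    - [[-1.7,-13.3,-13],[0,0,27.7],9.1]

```text
time_s: 8.3
eef_pos: [0.4696, -0.2733, 0.1224]
eef_rot: [[-0.003, 0.852, -0.523], [0.001, -0.523, -0.852], [-1.0, -0.003, 0.001]]
force: [-0.2, -0.8, 0.4]
gripper_width: 0.0911
```

```bash
python3 snap.py 7 wrist; python3 - <<'E'
from h import *
d=pickle.load(open("pics/wrist7.pkl","rb"))
cv2.imwrite("pics/c7.png",cv2.resize(d["frame"][140:244,190:330],None,fx=5,fy=5,interpolation=cv2.INTER_NEAREST))
E
```

```text
8.35 [ 0.4707 -0.2739  0.1242] [[-0.0, 0.853, -0.523], [-0.001, -0.523, -0.853], [-1.0, 0.0, 0.001]] [0.6 0.4 0.7] 0.0912 [-0.64  0.51  1.66 -0.    0.98 -0.08]
```

View pics/c7.png

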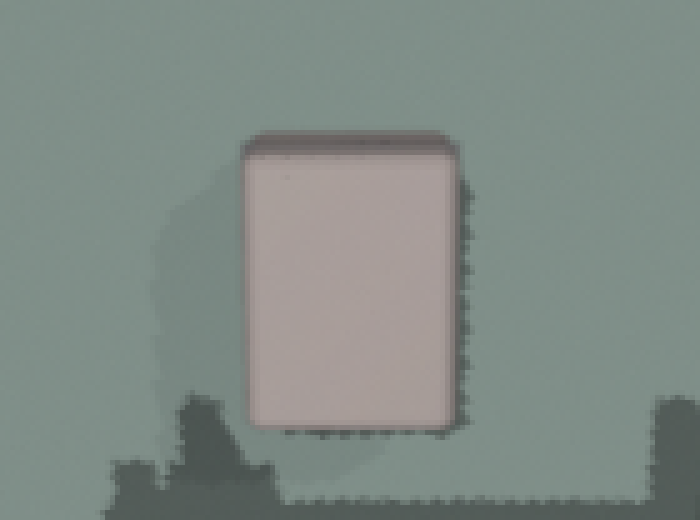

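```bash
python3 - <<'E'
from h import *
d=pickle.load(open("pics/wrist7.pkl","rb"))
P=cast(d,[[238.8,170],[281.6,170],[281.2,226],[239.8,226]],.028)[:,:2];print(P.mean(0).round(4),np.linalg.norm(P-np.roll(P,1,0),axis=1).round(4))
for a,b in((0,3),(1,2)):
    e=P[a]-P[b];print(np.degrees(np.arctan2(e[1],e[0])).round(2),end=" ")
E
```

```text
[ 0.4678 -0.2741] [0.0539 0.0386 0.0538 0.0393]
58.39 59.13
```

Call:
drive_tool:
  targets:
    - [[-0.1,0,-5],[0,0,0],9.1]
    - [[-0.1,0,-9],[0,0,0],9.1]
    - [[-0.1,0,-10.7],[0,0,0],9.1]
    - [[-0.1,0,-10.7],[0,0,0],6]
    - [[-0.1,0,-10.7],[0,0,0],3]
    - [[-0.1,0,-10.7],[0,0,0],3]
    - [[-0.1,0,-10.7],[0,0,0],3]
    - [[-0.1,0,-10.7],[0,0,0],3]

```text
time_s: 9.15
eef_pos: [0.4703, -0.2742, 0.0182]
eef_rot: [[0.001, 0.853, -0.523], [-0.002, -0.523, -0.853], [-1.0, 0.002, 0.001]]
force: [-0.8, -0.5, -1.0]
gripper_width: 0.0542
```

Call:
drive_tool:
  targets:
    - [[0,0,0],[0,0,0],3]
    - [[0,0,0],[0,0,0],3]
    - [[0,0,0],[0,0,0],3]
    - [[0,0,0],[0,0,0],3]
    - [[0,0,0],[0,0,0],3]
    - [[0,0,0],[0,0,0],3]

```text
time_s: 9.75
eef_pos: [0.4704, -0.2744, 0.0186]
eef_rot: [[0.002, 0.853, -0.523], [-0.003, -0.523, -0.853], [-1.0, 0.003, 0.001]]
force: [-1.5, 1.1, 8.4]
gripper_width: 0.0402
```

Call:
drive_tool:
  targets:
    - [[0,0,4],[0,0,0],3]
    - [[0,0,9],[0,0,0],3]
    - [[0,0,14],[0,0,0],3]
    - [[0,0,19],[0,0,0],3]
    - [[0,0,23],[0,0,0],3]
    - [[0,0,23],[0,0,0],3]
    - [[0,0,23],[0,0,0],3]

```text
time_s: 10.45
eef_pos: [0.4705, -0.2744, 0.2493]
eef_rot: [[0.003, 0.853, -0.523], [-0.004, -0.523, -0.853], [-1.0, 0.004, 0.002]]
force: [0.1, 0.5, -1.1]
gripper_width: 0.0399
```

```bash
python3 snap.py 8 wrist
```

```text
10.5 [ 0.47   -0.2741  0.2481] [[0.001, 0.852, -0.523], [-0.002, -0.523, -0.852], [-1.0, 0.002, 0.001]] [-0.3  0.6 -0.6] 0.0398 [-0.64  0.36  1.52 -0.    1.27 -0.09]
```

View pics/wrist8.png

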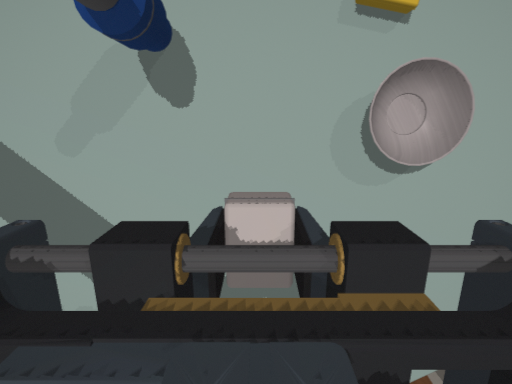

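```bash
python3 - <<'E'
from h import *
d=pickle.load(open("pics/wrist8.pkl","rb"))
for r in range(188,212): print(r,d["frame"][r,260],end=";")
ax=np.array([.523,.852]);tcp=np.array([.47,-.2741])
for v in (199,202,204): P=cast(d,[[225,v],[294,v]],.2577)[:,:2];print((P.mean(0)-tcp)@ax,(P.mean(0)-tcp)@[.852,-.523])
d=pickle.load(open("pics/wrist2.pkl","rb"));ax=np.array([.997,.073]);tcp=np.array([.6128,-.1204])
for v in (184,186,188): P=cast(d,[[218,v],[303,v]],.1615)[:,:2];print((P.mean(0)-tcp)@ax)
E
```

```text
188 [147 153 137];189 [147 153 136];190 [147 153 137];191 [142 147 134];192 [105 108 114];193 [106 109 116];194 [107 110 117];195 [107 110 117];196 [107 109 117];197 [ 98 101 107];198 [91 91 94];199 [110 112 117];200 [111 113 121];201 [112 114 121];202 [124 128 136];203 [140 143 153];204 [154 157 168];205 [157 160 170];206 [159 163 173];207 [162 165 177];208 [164 168 180];209 [164 168 180];210 [164 168 180];211 [164 168 180];0.027260211153813302 -0.0010196292980610133
0.025533319845072306 -0.0010199677064746569
0.024376774447967944 -0.0010201942787168058
0.035317941874096315
0.03418803530144041
0.033054149145991675
```

Call:
drive_tool:
  targets:
    - [[5.1,43.4,0],[0,0,-88.9],3]
    - [[5.1,43.4,0],[0,0,-88.9],3]
    - [[5.1,43.4,0],[0,0,-88.9],3]
    - [[5.1,43.4,0],[0,0,-88.9],3]
    - [[5.1,43.4,0],[0,0,-88.9],3]
    - [[5.1,43.4,0],[0,0,-88.9],3]
    - [[5.1,43.4,0],[0,0,-88.9],3]
    - [[5.1,43.4,0],[0,0,-88.9],3]

```text
time_s: 11.3
eef_pos: [0.5105, 0.069, 0.2466]
eef_rot: [[-0.004, -0.016, -1.0], [-0.002, -1.0, 0.017], [-1.0, 0.002, 0.004]]
force: [1.1, -0.1, -1.1]
gripper_width: 0.04
```

```bash
python3 -c "
from rig import arm
import numpy as np
s=arm.get_state();y=s['eef_rot'][:,1];print(s['eef_pos'],np.degrees(np.arctan2(y[1],y[0])))"
```

```text
[0.51051628 0.06902189 0.24658259] -90.94514994372996
```

Call:
drive_tool:
  targets:
    - [[1.05,9.1,0],[0,0,-29.5],3]
    - [[1.05,9.1,0],[0,0,-29.5],3]
    - [[1.05,9.1,0],[0,0,-29.5],3]
    - [[1.05,9.1,-4],[0,0,-29.5],3]
    - [[1.05,9.1,-9],[0,0,-29.5],3]
    - [[1.05,9.1,-12],[0,0,-29.5],3]
    - [[1.05,9.1,-12],[0,0,-29.5],3]
    - [[1.05,9.1,-12],[0,0,-29.5],3]

```text
time_s: 12.1
eef_pos: [0.5205, 0.1599, 0.1262]
eef_rot: [[-0.007, -0.507, -0.862], [-0.0, -0.862, 0.507], [-1.0, 0.004, 0.006]]
force: [0.1, -0.1, 0.1]
gripper_width: 0.0399
```

```bash
python3 snap.py 9 wrist;  python3 -c "
from rig import arm
import numpy as np
s=arm.get_state();y=s['eef_rot'][:,1];print(s['eef_pos'],np.degrees(np.arctan2(y[1],y[0])))
from h import *
d=pickle.load(open('pics/wrist9.pkl','rb'))
cv2.imwrite('pics/c9.png',cv2.resize(d['frame'][120:240,190:330],None,fx=5,fy=5,interpolation=cv2.INTER_NEAREST))
"
```

```text
12.15 [0.5214 0.16   0.1273] [[-0.005, -0.507, -0.862], [0.0, -0.862, 0.507], [-1.0, 0.002, 0.004]] [ 1.3  1.2 -0.2] 0.0395 [0.19 0.5  1.65 0.   0.99 2.29]
[0.52139053 0.16004961 0.12731873] -120.44817916928723
```

View pics/c9.png

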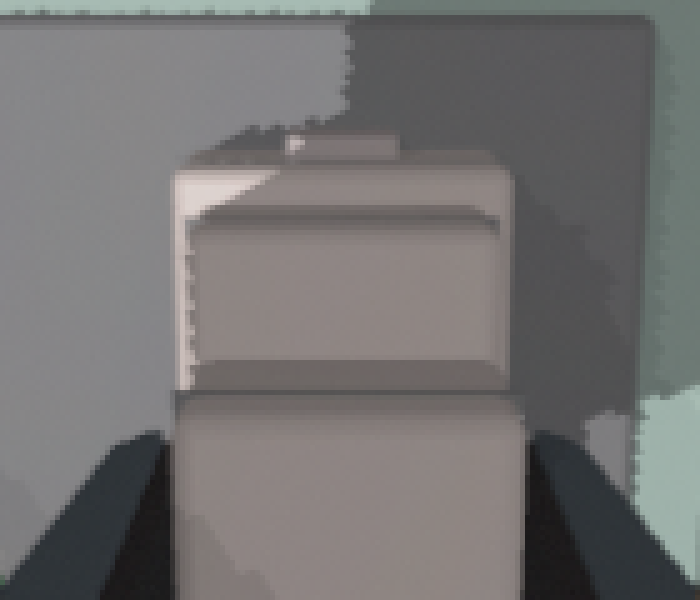

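Call:
drive_tool:
  targets:
    - [[-0.05,0,-2],[0,0,0],3]
    - [[-0.05,0,-3.3],[0,0,0],3]
    - [[-0.05,0,-3.9],[0,0,0],3]
    - [[-0.05,0,-4.1],[0,0,0],3]
    - [[-0.05,0,-4.2],[0,0,0],3]
    - [[-0.05,0,-4.2],[0,0,0],3]
    - [[-0.05,0,-4.2],[0,0,0],3]

```text
time_s: 12.85
eef_pos: [0.5213, 0.1602, 0.0859]
eef_rot: [[-0.004, -0.507, -0.862], [0.001, -0.862, 0.507], [-1.0, 0.001, 0.003]]
force: [0.3, 0.3, -1.2]
gripper_width: 0.0401
```

Call:
drive_tool:
  targets:
    - [[0,0,-0.1],[0,0,0],3]
    - [[0,0,-0.15],[0,0,0],3]
    - [[0,0,-0.15],[0,0,0],3]

```text
time_s: 13.15
eef_pos: [0.5214, 0.1602, 0.0846]
eef_rot: [[-0.003, -0.507, -0.862], [0.001, -0.862, 0.507], [-1.0, 0.001, 0.003]]
force: [-1.1, -0.8, 4.5]
gripper_width: 0.0397
```

```bash
python3 snap.py 10 scene; python3 -c "
from h import *
d=pickle.load(open('pics/scene10.pkl','rb'))
cv2.imwrite('pics/c10.png',cv2.resize(d['frame'][110:210,250:390],None,fx=5,fy=5,interpolation=cv2.INTER_NEAREST))
"
```

```text
13.2 [0.5214 0.1602 0.0847] [[-0.003, -0.507, -0.862], [0.001, -0.862, 0.507], [-1.0, 0.001, 0.003]] [-0.9 -0.1  4.5] 0.0397 [0.19 0.57 1.69 0.   0.89 2.29]
```

View pics/c10.png

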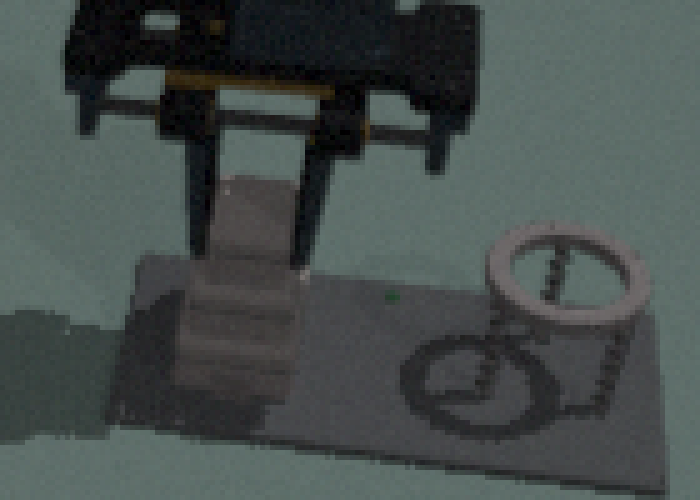

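Call:
drive_tool:
  targets:
    - [[0,0,0],[0,0,0],4.3]
    - [[0,0,0],[0,0,0],4.6]
    - [[0,0,0],[0,0,0],5]
    - [[0,0,0],[0,0,0],5.5]
    - [[0,0,0],[0,0,0],6.5]
    - [[0,0,0],[0,0,0],6.5]
    - [[0,0,0],[0,0,0],6.5]

```text
time_s: 13.9
eef_pos: [0.5214, 0.1602, 0.0846]
eef_rot: [[-0.003, -0.507, -0.862], [0.001, -0.862, 0.507], [-1.0, 0.001, 0.003]]
force: [0.3, 0.1, 0.1]
gripper_width: 0.0646
```

Call:
drive_tool:
  targets:
    - [[0,0,1],[0,0,0],6.5]
    - [[0,0,4],[0,0,0],6.5]
    - [[0,0,8],[0,0,0],9.1]
    - [[0,0,13],[0,0,0],9.1]
    - [[0,0,15],[0,0,0],9.1]
    - [[0,0,15],[0,0,0],9.1]
    - [[0,0,15],[0,0,0],9.1]

```text
time_s: 14.6
eef_pos: [0.5213, 0.1602, 0.2351]
eef_rot: [[-0.002, -0.507, -0.862], [0.001, -0.862, 0.507], [-1.0, 0.001, 0.003]]
force: [-0.2, -0.5, -0.1]
gripper_width: 0.0911
```

```bash
python3 snap.py 11 wrist; python3 -c "
from h import *
d=pickle.load(open('pics/wrist11.pkl','rb'))
cv2.imwrite('pics/c11.png',cv2.resize(d['frame'][135:235,70:300],None,fx=3.4,fy=6,interpolation=cv2.INTER_NEAREST))
"
```

```text
14.65 [0.5209 0.1601 0.2343] [[-0.004, -0.507, -0.862], [0.0, -0.862, 0.507], [-1.0, 0.002, 0.004]] [-0.4  0.1 -0. ] 0.091 [0.19 0.37 1.53 0.   1.24 2.29]
```

View pics/c11.png

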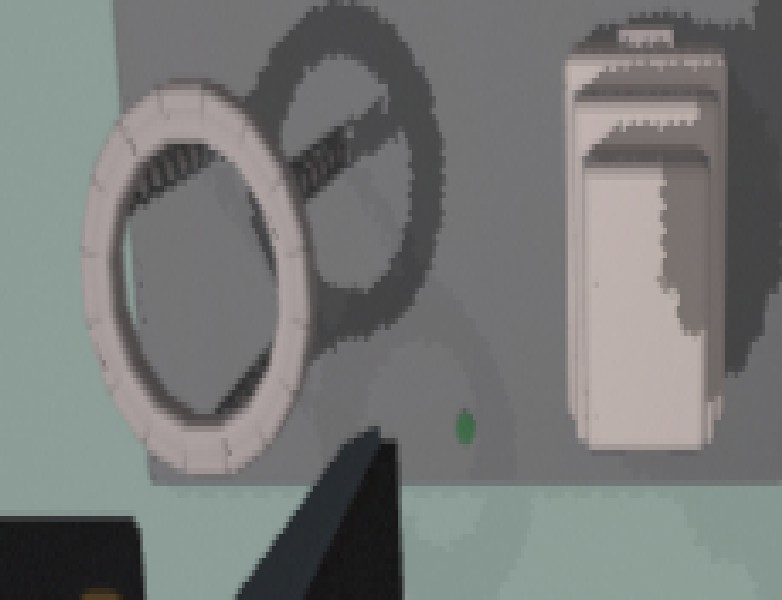

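```bash
python3 - <<'E'
from h import *
d=pickle.load(open("pics/wrist11.pkl","rb"))
P=cast(d,[[241.4,161.3],[278.5,161.3],[277.5,209.9],[242,209.9]],.094)[:,:2];print(P.mean(0).round(4),np.linalg.norm(P-np.roll(P,1,0),axis=1).round(4))
for a,b in((0,3),(1,2)):
    e=P[a]-P[b];print(np.degrees(np.arctan2(e[1],e[0])).round(2),end=" ")
Q=cast(d,[[238.7,150.5],[281.5,150.5]],.066)[:,:2];a=np.radians(-30.4);ex=np.array([np.cos(a),np.sin(a)]);ey=np.array([-ex[1],ex[0]])
print(Q.mean(0)-.035*ex,np.linalg.norm(Q[1]-Q[0]))
f=cv2.GaussianBlur(d["frame"],(3,3),0).astype(int)
m=(f[...,2]>125)&(f[...,2]-f[...,1]>-2)&(np.arange(512)[None]<180)&(np.arange(384)[:,None]<216)
m=comp(m,(98,190));v,u=np.nonzero(m);Q=cast(d,np.c_[u,v],.08)[:,:2]
print(len(u),cv2.minEnclosingCircle(np.float32(Q*1000)), u.min(),u.max(),v.min(),v.max())
E
```

```text
[0.5185 0.1612] [0.0541 0.0393 0.0541 0.0393]
-30.7 -30.7 [0.5185934  0.16064143] 0.04910053482599008
1554 ((595.9168701171875, 290.6712646484375), 37.9766731262207) 94 160 149 214
```

Call:
drive_tool:
  targets:
    - [[-7,-21.2,6],[0,0,30.4],9.1]
    - [[-7,-21.2,6],[0,0,30.4],9.1]
    - [[-7,-21.2,6],[0,0,30.4],9.1]
    - [[-7,-21.2,6],[0,0,30.4],9.1]
    - [[-7,-21.2,6],[0,0,30.4],9.1]
    - [[-7,-21.2,6],[0,0,30.4],9.1]
    - [[-7,-21.2,6],[0,0,30.4],9.1]
    - [[-7,-21.2,6],[0,0,30.4],9.1]

```text
time_s: 15.45
eef_pos: [0.4507, -0.0513, 0.2934]
eef_rot: [[-0.005, -0.001, -1.0], [-0.001, -1.0, 0.001], [-1.0, 0.001, 0.005]]
force: [0.5, -0.3, 0.3]
gripper_width: 0.091
```

```bash
python3 snap.py 12 wrist
```

```text
15.5 [ 0.4508 -0.051   0.2934] [[-0.005, 0.0, -1.0], [-0.001, -1.0, -0.0], [-1.0, 0.001, 0.005]] [ 0.4  0.5 -0.3] 0.0909 [-0.24  0.18  1.64 -0.    1.33  1.33]
```

View pics/wrist12.png

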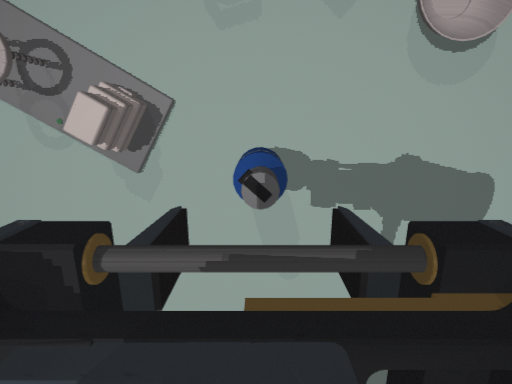

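```bash
python3 - <<'E'
from h import *
d=pickle.load(open('pics/wrist12.pkl','rb'))
cv2.imwrite('pics/c12.png',cv2.resize(d['frame'][140:215,220:300],None,fx=8,fy=8,interpolation=cv2.INTER_NEAREST))
b=np.array([.4507,-.0514])
for x,y in [b,b+[-.003,0],b+[0,-.003]]:
    p=proj(d,circ(x,y,.172,.02));q=proj(d,circ(x,y,.1,.033));print(p.min(0),p.max(0),q.min(0),q.max(0))
E
```

```text
[240.65683514 168.34073853] [280.03725902 206.58349707] [233.9160979  147.64619269] [286.30028929 199.18801924]
[240.71111672 171.30843866] [279.98764202 209.34946455] [233.97422597 150.0999319 ] [286.24693978 201.42229336]
[243.61272309 168.33518459] [282.99323585 206.57817791] [236.29908466 147.64166807] [288.68337137 199.18374778]
```

View pics/c12.png

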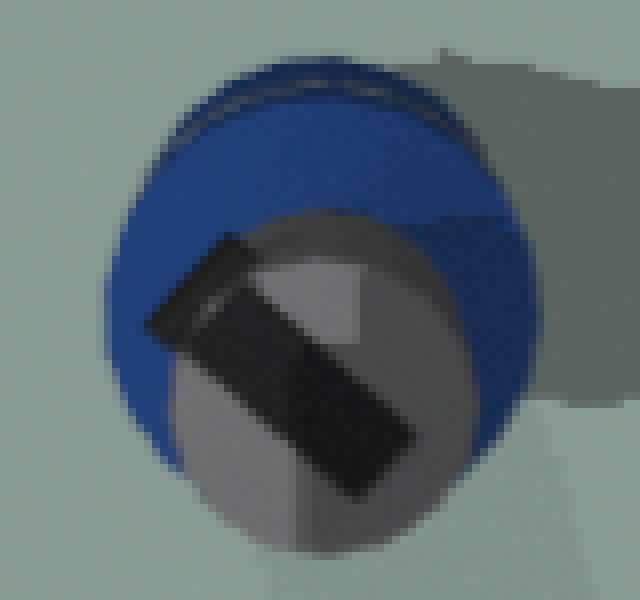

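Call:
drive_tool:
  targets:
    - [[-0.05,0,-3],[0,0,48],9.1]
    - [[-0.05,0,-6],[0,0,48],9.1]
    - [[-0.05,0,-9],[0,0,48],9.1]
    - [[-0.05,0,-9],[0,0,48],9.1]
    - [[-0.05,0,-9],[0,0,48],9.1]
    - [[-0.05,0,-9],[0,0,48],9.1]
    - [[-0.05,0,-9],[0,0,48],9.1]
    - [[-0.05,0,-9],[0,0,48],9.1]

```text
time_s: 16.3
eef_pos: [0.4503, -0.0501, 0.203]
eef_rot: [[-0.003, 0.742, -0.67], [-0.004, -0.67, -0.742], [-1.0, 0.0, 0.006]]
force: [-0.1, 1.2, 0.6]
gripper_width: 0.091
```

```bash
python3 snap.py 13 wrist
```

```text
16.35 [ 0.4503 -0.0503  0.2032] [[-0.003, 0.742, -0.67], [-0.005, -0.67, -0.742], [-1.0, 0.001, 0.006]] [ 0.4 -0.3 -0.1] 0.091 [-0.24  0.28  1.78 -0.01  1.08  0.5 ]
```

View pics/wrist13.png

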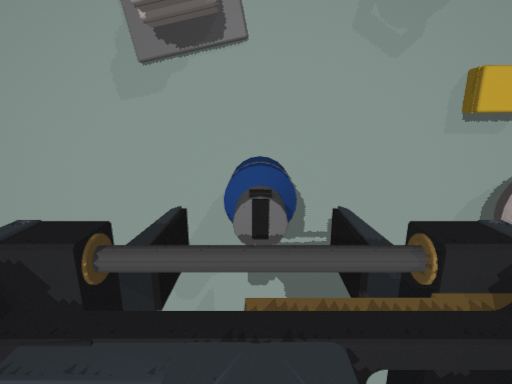

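Call:
drive_tool:
  targets:
    - [[0,-0.1,-3],[0,0,0],9.1]
    - [[0,-0.1,-5],[0,0,0],9.1]
    - [[0,-0.1,-5.6],[0,0,0],9.1]
    - [[0,-0.1,-5.6],[0,0,0],7]
    - [[0,-0.1,-5.6],[0,0,0],5]
    - [[0,-0.1,-5.6],[0,0,0],3]
    - [[0,-0.1,-5.6],[0,0,0],3]
    - [[0,-0.1,-5.6],[0,0,0],3]
  newtons: 25

```text
time_s: 17.15
eef_pos: [0.4505, -0.0514, 0.1476]
eef_rot: [[-0.002, 0.742, -0.67], [-0.005, -0.67, -0.742], [-1.0, 0.001, 0.005]]
force: [0.3, 0.0, 0.1]
gripper_width: 0.054
```

Call:
drive_tool:
  targets:
    - [[0,0,0],[0,0,0],3]
    - [[0,0,0],[0,0,0],3]
    - [[0,0,0],[0,0,0],3]
    - [[0,0,0],[0,0,0],3]
    - [[0,0,0],[0,0,0],3]
  newtons: 50

```text
time_s: 17.65
eef_pos: [0.4506, -0.0513, 0.1478]
eef_rot: [[-0.002, 0.742, -0.67], [-0.005, -0.67, -0.742], [-1.0, 0.002, 0.005]]
force: [-0.7, 0.6, 6.7]
gripper_width: 0.0389
```

```bash
python3 snap.py 14 wrist scene
```

```text
17.75 [ 0.4506 -0.0513  0.1478] [[-0.002, 0.742, -0.67], [-0.005, -0.67, -0.742], [-1.0, 0.002, 0.005]] [-1.3  0.7  6. ] 0.0392 [-0.24  0.36  1.85 -0.01  0.93  0.5 ]
```

View pics/scene14.png

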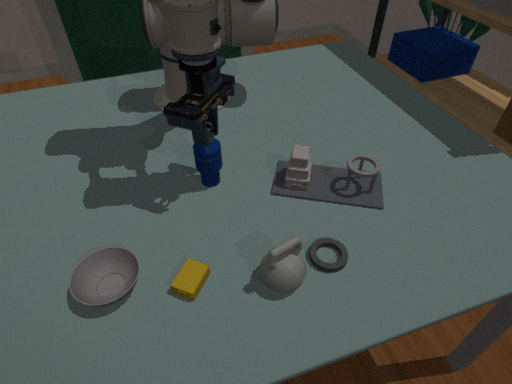

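Call:
drive_tool:
  targets:
    - [[0,0,4],[0,0,0],3]
    - [[0,0,8],[0,0,0],3]
    - [[0,0,12],[0,0,0],3]
    - [[0,0,14],[0,0,0],3]
    - [[0,0,14],[0,0,0],3]
    - [[0,0,14],[0,0,0],3]

```text
time_s: 18.35
eef_pos: [0.4502, -0.0513, 0.287]
eef_rot: [[-0.003, 0.742, -0.67], [-0.005, -0.67, -0.742], [-1.0, 0.001, 0.005]]
force: [0.3, 0.0, -3.9]
gripper_width: 0.0395
```

```bash
python3 snap.py 15 wrist scene
```

```text
18.45 [ 0.4498 -0.0512  0.2863] [[-0.005, 0.742, -0.67], [-0.004, -0.67, -0.742], [-1.0, -0.001, 0.006]] [-0.2  0.1 -3.9] 0.0393 [-0.24  0.19  1.65 -0.01  1.31  0.49]
```

View pics/scene15.png

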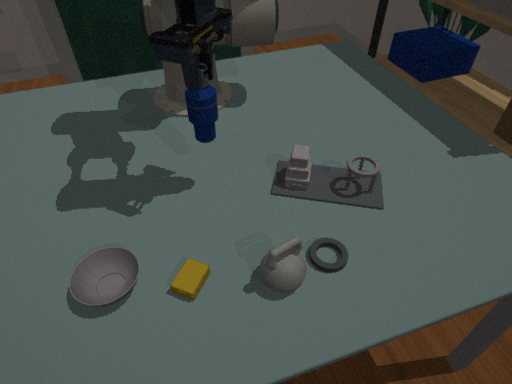

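View pics/wrist15.png

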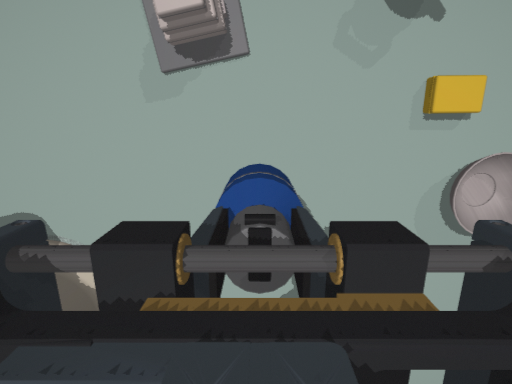

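```bash
python3 - <<'E'
from h import *
d=pickle.load(open('pics/wrist15.pkl','rb'))
f=d["frame"].astype(int);m=comp((f[...,0]>f[...,1]+20)&(f[...,0]>f[...,2]+25),(240,205));v,u=np.nonzero(m)
print("obs vmin",v.min(),"u of top",u[v==v.min()].mean(),"u",u.min(),u.max())
n=np.array([.67,.742]);zb=.2863-.1478;ft=d["frame"]
for dl in (-.004,-.002,0,.002):
    c=np.array([.4498,-.0512])+dl*n
    P=np.vstack([circ(*c,zb,.024),circ(*c,zb+.045,.024),circ(*c,zb+.054,.033),circ(*c,zb+.116,.033)])
    p=proj(d,P);l=proj(d,circ(*c,zb+.172,.02))
    print(dl,p.min(0),p.max(0),"lid",l.min(0),l.max(0))
for r in list(range(160,170))+list(range(286,297)): print(r,ft[r,260],end=";")
E
```

```text
obs vmin 164 u of top 258.5 u 216 302
-0.004 [215.29132663 165.35716344] [307.10905114 266.29827672] lid [224.14210407 228.32048367] [299.69467035 296.63430618]
-0.002 [215.17805026 163.14829816] [307.22465852 263.88395665] lid [224.01804897 224.65158914] [299.82655111 293.4289066 ]
0 [215.06420891 160.93063115] [307.3408449  261.45806571] lid [223.89315202 220.95691367] [299.95932989 290.20246101]
0.002 [214.94979834 158.70410972] [307.45761465 259.02052052] lid [223.76740462 217.23618456] [300.0930159  286.95476146]
160 [151 158 141];161 [152 159 142];162 [150 155 138];163 [135 131 114];164 [91 49 25];165 [90 47 23];166 [90 48 25];167 [90 47 24];168 [90 48 24];169 [91 48 25];286 [69 68 68];287 [70 69 69];288 [70 68 69];289 [69 69 68];290 [70 69 69];291 [69 68 69];292 [74 73 72];293 [107 110 102];294 [151 158 141];295 [151 158 141];296 [151 157 141];
```

Call:
drive_tool:
  targets:
    - [[14.7,34,0],[0,0,0],3]
    - [[14.7,34,0],[0,0,0],3]
    - [[14.7,34,0],[0,0,0],3]
    - [[14.7,34,0],[0,0,0],3]
    - [[14.7,34,0],[0,0,0],3]
    - [[14.7,34,0],[0,0,0],3]
    - [[14.7,34,0],[0,0,0],3]
    - [[14.7,34,0],[0,0,0],3]

```text
time_s: 19.25
eef_pos: [0.5971, 0.2926, 0.2836]
eef_rot: [[-0.007, 0.743, -0.669], [-0.004, -0.669, -0.743], [-1.0, -0.003, 0.008]]
force: [0.0, -2.0, -3.5]
gripper_width: 0.0393
```

Call:
drive_tool:
  targets:
    - [[0,0,0],[0,0,0],3]
    - [[0,0,0],[0,0,0],3]

```text
time_s: 19.45
eef_pos: [0.5963, 0.2927, 0.2812]
eef_rot: [[-0.011, 0.744, -0.668], [-0.006, -0.668, -0.744], [-1.0, -0.004, 0.011]]
force: [-0.5, 1.1, -4.3]
gripper_width: 0.0389
```

```bash
python3 snap.py 16 wrist scene
```

```text
19.55 [0.5965 0.2916 0.2826] [[-0.009, 0.743, -0.669], [-0.005, -0.669, -0.743], [-1.0, -0.003, 0.01]] [ 0.8 -0.7 -3.3] 0.0392 [ 0.37  0.51  1.15 -0.    1.49  1.1 ]
```

View pics/wrist16.png

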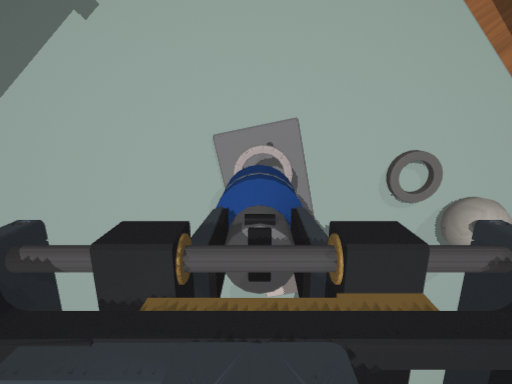

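View pics/scene16.png

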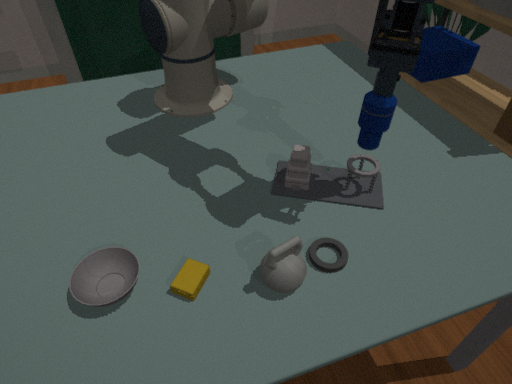

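```bash
python3 - <<'E'
from h import *
d=pickle.load(open('pics/wrist16.pkl','rb'))
cv2.imwrite('pics/c16.png',cv2.resize(d['frame'][110:220,200:330],None,fx=6,fy=5,interpolation=cv2.INTER_NEAREST))
f=cv2.GaussianBlur(d["frame"],(3,3),0).astype(int)
m=comp((f[...,2]>135)&(f[...,2]-f[...,1]>-2),(243,160));v,u=np.nonzero(m);print(len(u),u.min(),u.max(),v.min(),v.max())
# outer contour: topmost px per column
pts=np.array([[c,v[u==c].min()-.3] for c in range(u.min()+2,u.max()-1)])
Q=cast(d,pts,.08)[:,:2]
from scipy.optimize import least_squares
for rr in (None,.038):
    g=(lambda p:np.hypot(*(Q-p[:2]).T)-(p[2] if rr is None else rr))
    r=least_squares(g,[.597,.289,.038],loss="soft_l1",f_scale=.001);print(r.x,np.sqrt((r.fun**2).mean()))
P=proj(d,circ(.597,.289,.08,.038));print(P.min(0))
n=np.array([.669,.743]);print("bottle in wrist frame",np.array([.5965,.2916])-.002*n)
v,u=np.nonzero(comp((lambda f:(f[...,0]>f[...,1]+20)&(f[...,0]>f[...,2]+25))(d["frame"].astype(int)),(240,205)));print(v.min(),u.min(),u.max())
E
```

```text
615 234 291 145 180
[0.59570227 0.29039314 0.03763101] 0.00034507494697846375
[0.59540962 0.29008005 0.038     ] 0.00035187139738422515
[234.19396175 144.95814121]
bottle in wrist frame [0.595162 0.290114]
165 216 302
```

View pics/c16.png

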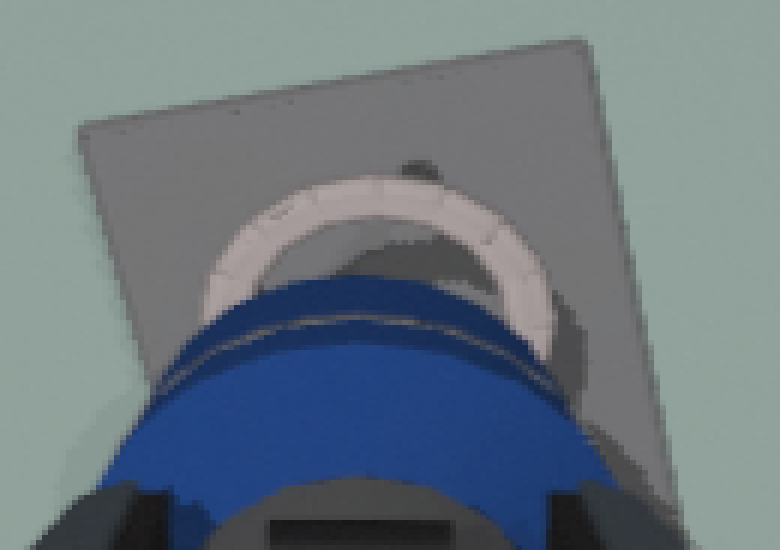

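Call:
drive_tool:
  targets:
    - [[0.1,-0.13,-1],[0,-0.4,0],3]
    - [[0.1,-0.13,-3],[0,-0.4,0],3]
    - [[0.1,-0.13,-4.6],[0,-0.4,0],3]
    - [[0.1,-0.13,-4.6],[0,-0.4,0],3]
    - [[0.1,-0.13,-4.6],[0,-0.4,0],3]
    - [[0.1,-0.13,-4.6],[0,-0.4,0],3]

```text
time_s: 20.15
eef_pos: [0.598, 0.29, 0.2379]
eef_rot: [[-0.0, 0.743, -0.67], [-0.005, -0.67, -0.743], [-1.0, 0.003, 0.004]]
force: [0.3, 0.2, -2.6]
gripper_width: 0.0393
```

```bash
python3 snap.py 17 wrist scene top; python3 - <<'E'
from h import *
s=pickle.load(open('pics/scene17.pkl','rb'))['frame'];t=pickle.load(open('pics/top17.pkl','rb'))['frame'];w=pickle.load(open('pics/wrist17.pkl','rb'))['frame']
a=cv2.resize(s[80:210,330:400],None,fx=4.5,fy=4.5,interpolation=cv2.INTER_CUBIC);b=cv2.resize(w[110:240,200:300],None,fx=4.5,fy=4.5,interpolation=cv2.INTER_CUBIC)
cv2.imwrite('pics/c17.png',np.hstack([a,b]))
E
```

```text
20.3 [0.5978 0.2903 0.2375] [[-0.001, 0.743, -0.669], [-0.005, -0.669, -0.743], [-1.0, 0.003, 0.004]] [-0.1 -0.2 -4.1] 0.0389 [ 0.36  0.54  1.22 -0.    1.38  1.1 ]
```

View pics/c17.png

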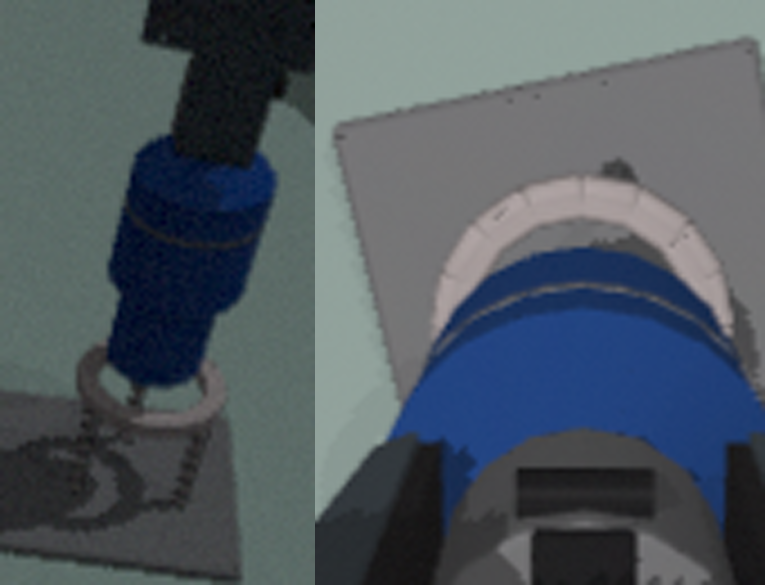

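Call:
drive_tool:
  targets:
    - [[0,0,-1],[0,0,0],3]
    - [[0,0,-2],[0,0,0],3]
    - [[0,0,-2.8],[0,0,0],3]
    - [[0,0,-3.5],[0,0,0],3]
    - [[0,0,-3.5],[0,0,0],3]
    - [[0,0,-3.5],[0,0,0],3]

```text
time_s: 20.9
eef_pos: [0.5978, 0.2903, 0.2024]
eef_rot: [[-0.001, 0.743, -0.669], [-0.005, -0.669, -0.743], [-1.0, 0.002, 0.004]]
force: [0.0, -0.4, -3.2]
gripper_width: 0.0394
```

```bash
python3 snap.py 18 wrist scene; python3 - <<'E'
from h import *
s=pickle.load(open('pics/scene18.pkl','rb'))['frame'];w=pickle.load(open('pics/wrist18.pkl','rb'))['frame']
a=cv2.resize(s[80:210,330:400],None,fx=4.5,fy=4.5,interpolation=cv2.INTER_CUBIC);b=cv2.resize(w[110:240,200:300],None,fx=4.5,fy=4.5,interpolation=cv2.INTER_CUBIC)
cv2.imwrite('pics/c18.png',np.hstack([a,b]))
E
```

```text
21.0 [0.5981 0.2904 0.2029] [[-0.0, 0.743, -0.669], [-0.005, -0.669, -0.743], [-1.0, 0.003, 0.004]] [ 0.   0.3 -2.9] 0.0393 [ 0.36  0.57  1.26 -0.    1.31  1.1 ]
```

View pics/c18.png

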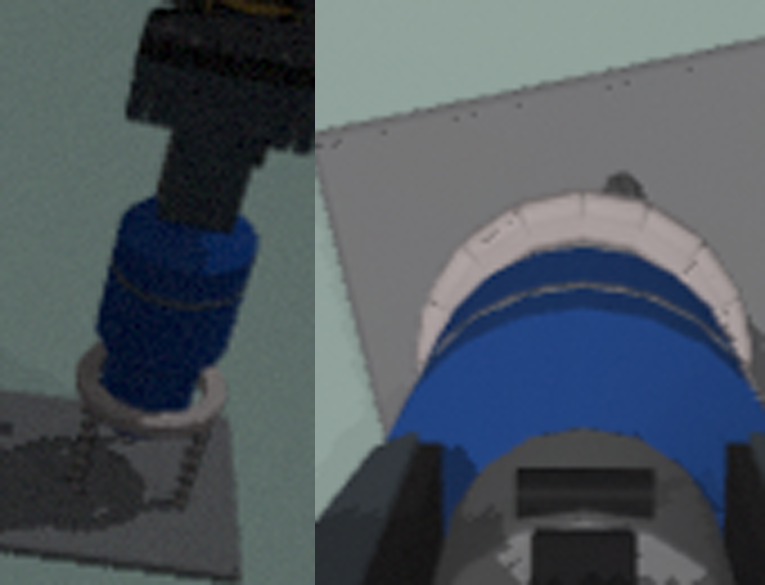

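Call:
drive_tool:
  targets:
    - [[0,0,-1],[0,0,0],3]
    - [[0,0,-1.7],[0,0,0],3]
    - [[0,0,-2.2],[0,0,0],3]
    - [[0,0,-2.5],[0,0,0],3]
    - [[0,0,-2.8],[0,0,0],3]
    - [[0,0,-2.8],[0,0,0],3]
  newtons: 60

```text
time_s: 21.6
eef_pos: [0.5984, 0.2906, 0.1751]
eef_rot: [[0.001, 0.743, -0.669], [-0.004, -0.669, -0.743], [-1.0, 0.003, 0.003]]
force: [-0.1, 2.1, 5.2]
gripper_width: 0.0393
```

Call:
drive_tool:
  targets:
    - [[0,0,-0.3],[0,0,0],3]
    - [[0,0,-0.6],[0,0,0],3]
    - [[0,0,-0.9],[0,0,0],3]
    - [[0,0,-1.1],[0,0,0],3]
    - [[0,0,-1.2],[0,0,0],3]
    - [[0,0,-1.2],[0,0,0],3]
    - [[0,0,-1.2],[0,0,0],3]

```text
time_s: 22.3
eef_pos: [0.5989, 0.291, 0.1641]
eef_rot: [[0.002, 0.743, -0.669], [-0.003, -0.669, -0.743], [-1.0, 0.004, 0.001]]
force: [-0.8, 1.0, 10.8]
gripper_width: 0.0394
```

```bash
python3 snap.py 19 wrist scene top; python3 - <<'E'
from h import *
s=pickle.load(open('pics/scene19.pkl','rb'))['frame'];w=pickle.load(open('pics/wrist19.pkl','rb'))['frame']
a=cv2.resize(s[80:210,270:400],None,fx=4,fy=4.,interpolation=cv2.INTER_CUBIC);b=cv2.resize(w[110:240,200:260],None,fx=4,fy=4,interpolation=cv2.INTER_CUBIC)
cv2.imwrite('pics/c19.png',np.hstack([a,b]))
E
```

```text
22.45 [0.5989 0.2909 0.1642] [[0.002, 0.743, -0.669], [-0.003, -0.669, -0.743], [-1.0, 0.004, 0.001]] [-1.3  2.6 10.2] 0.0394 [ 0.36  0.61  1.31 -0.    1.23  1.1 ]
```

View pics/c19.png

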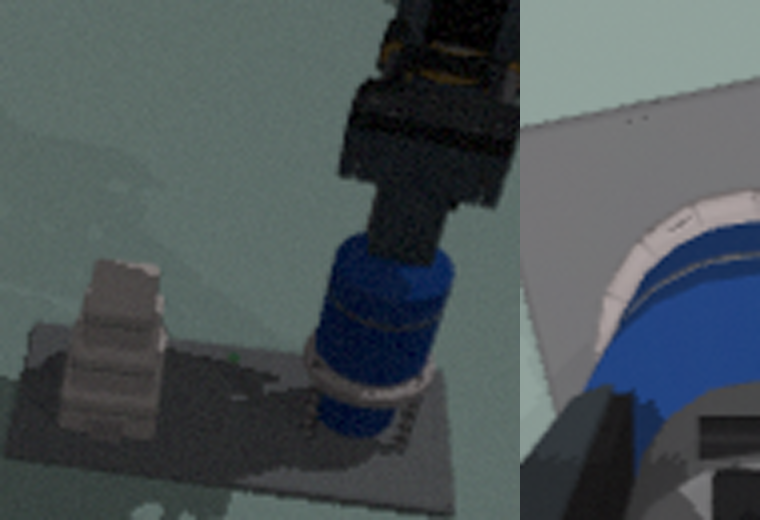

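View pics/top19.png

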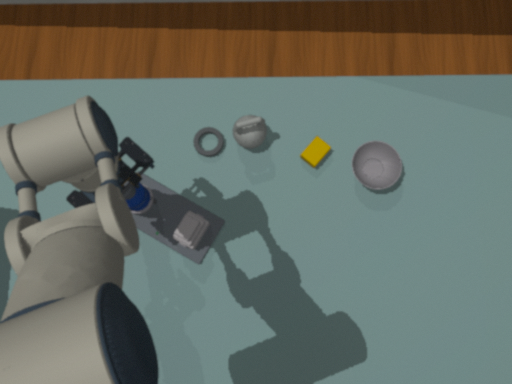

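Call:
drive_tool:
  targets:
    - [[0,0,-0.1],[0,0,0],3]
    - [[0,0,-0.2],[0,0,0],3]
    - [[0,0,-0.2],[0,0,0],3]
    - [[0,0,-0.2],[0,0,0],3]
    - [[0,0,-0.2],[0,0,0],3]

```text
time_s: 22.95
eef_pos: [0.5992, 0.2912, 0.1633]
eef_rot: [[0.003, 0.743, -0.669], [-0.003, -0.669, -0.743], [-1.0, 0.004, -0.0]]
force: [-2.4, 1.0, 12.7]
gripper_width: 0.0391
```

Call:
drive_tool:
  targets:
    - [[0,0,-0.15],[0,0,0],3]
    - [[0,0,-0.15],[0,0,0],3]
    - [[0,0,-0.15],[0,0,0],3]
    - [[0,0,-0.15],[0,0,0],3]
    - [[0,0,-0.15],[0,0,0],3]
    - [[0,0,-0.15],[0,0,0],3]

```text
time_s: 23.55
eef_pos: [0.5993, 0.2914, 0.1632]
eef_rot: [[0.004, 0.743, -0.669], [-0.002, -0.669, -0.743], [-1.0, 0.005, -0.001]]
force: [-3.7, -0.7, 15.9]
gripper_width: 0.0394
```

```bash
python3 snap.py 20 wrist scene top; python3 - <<'E'
from h import *
from scipy.optimize import least_squares
d=pickle.load(open('pics/wrist20.pkl','rb'))
f=cv2.GaussianBlur(d["frame"],(3,3),0).astype(int)
m=comp((f[...,2]>125)&(f[...,2]-f[...,1]>-2),(232,165));v,u=np.nonzero(m);print(len(u),u.min(),u.max(),v.min(),v.max())
pts=np.array([[c,v[u==c].min()-.3] for c in range(u.min()+2,u.max()-1)])
for z in (.08,.072,.068,.064,.060):
    Q=cast(d,pts,z)[:,:2];r=least_squares(lambda p:np.hypot(*(Q-p[:2]).T)-p[2],[.597,.289,.038],loss="soft_l1",f_scale=.001);print(z,r.x.round(4))
b=(lambda f:(f[...,0]>f[...,1]+20)&(f[...,0]>f[...,2]+25))(d["frame"].astype(int));v,u=np.nonzero(comp(b,(240,205)));print(v.min(),u.min(),u.max())
s=pickle.load(open('pics/scene20.pkl','rb'));f=s["frame"]
for z in(.08,.064): p=proj(s,circ(.5978,.2895,z,.038));cv2.polylines(f,[np.int32(p*16)],True,(0,255,0) if z<.07 else (0,0,255),1,cv2.LINE_AA,4)
cv2.imwrite('pics/c20.png',cv2.resize(f[110:210,270:400],None,fx=6,fy=6,interpolation=cv2.INTER_NEAREST))
E
```

```text
23.7 [0.5993 0.2914 0.1632] [[0.004, 0.743, -0.669], [-0.002, -0.669, -0.743], [-1.0, 0.005, -0.001]] [-4.5  0.7 15. ] 0.0394 [ 0.36  0.61  1.31 -0.    1.22  1.1 ]
195793 0 511 0 383
0.08 [-2766.7876 -3074.6763  4137.0462]
0.072 [-2799.8552 -3111.4192  4186.4809]
0.068 [-2251.0732 -2501.6418  3366.1226]
0.064 [-2746.9551 -3052.6394  4107.4047]
0.06 [-2749.1063 -3055.0297  4110.6219]
166 216 302
```

View pics/c20.png

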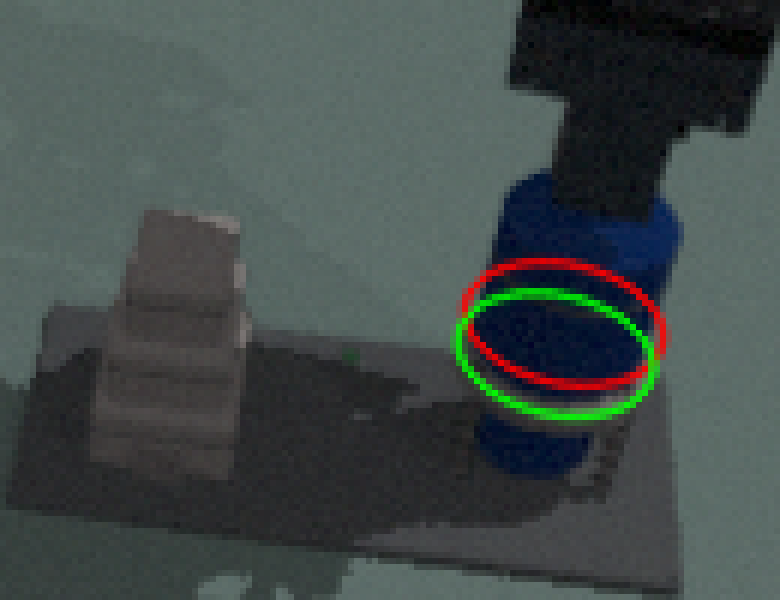

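```bash
python3 -c "
from rig import close_job
print(close_job())"
```

```text
the job is handed in; nothing more can be done
None
```

I stacked both white cases on the fixed case, set the bottle in the sprung ring and pressed it to the bottom, and handed the job in at about 24 s. The arm was still gripping the bottle (60 N) and pressing it down; no verdict was reported.

What the last checks showed:
- **Stack:** Wrist images after each release put the larger case about 1 mm off the fixed case. The smaller case was under 1 mm off the larger one. Long sides were within 1° of each other. In the final scene picture both cases looked undisturbed.
- **Bottle and ring:** The tool barely moved on the last push while the force rose to about 15–16 N upward. The ring matched its outline drawn 16 mm down. I put the bottle about 2 mm from the ring's centre and tilted under 1°, with no sign of slipping in the grip.
- **Bystanders:** The arm never touched the kettlebell, bowl, grip ring or yellow case.

Three checks disagreed or failed:
- **Camera offset:** The wrist camera read positions about 2 mm off the arm's own position. I corrected for that.
- **Ring centre:** My two estimates of the ring centre differed by about 1.5 mm, so I used a value in between.
- **Ring height:** A final attempt to measure the ring's height from the wrist image failed because the segmentation was bad. I relied on the scene picture and the force reading instead.

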